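# Snap a crate tag shut in the bench pliers and tray it

### The job

Press the raised handle of the yellow-handled bench pliers all the way down until the press stud of the orange tag in their jaws clicks home, and let them spring open again. Then draw the orange tag out sideways from under the jaw and lay it flat, stud up, in the blue tray. Leave the red-handled pliers and their green tag alone.

Things in the scene. Friction and masses are not known exactly. Their poses are not given: they have to be found in the camera images.
- yellow_arm (a joint): Yellow-handled pliers on a grey stand (base 200 x 80 mm): upper jaw and handle are one lever, 165 mm, hinged at the stand's far end, 68 mm up. 0 rad = sprung open, handle raised 0.56 rad; grows as it is pressed down. The jaw meets the open stud at 0.47; lever level and stud home at 0.56; end stop 0.60. 2 to 8 N on the handle closes it; let go, it springs open.
- yellow_handle (a point): Top face of the raised yellow handle (sleeve 75 long x 36 wide x 14 mm), 135 mm from the hinge, 30 mm from its free end; moves with the lever. x axis along the lever to the hinge, y level sideways (the tag sticks out there), z out of the face. 146 mm above the bench open, 75 mm closed. Pushed straight down here it closes; the push slides 20 mm along the sleeve.
- tag_stud (a joint): Press stud of the orange tag: white cap 24 mm across, 6 mm thick, on the tag's upper face. 0 m = open, cap 5 mm above the plate; 0.005 m = clicked home, cap on the plate. Resists up to 8 N, snaps over half-way and stays home by itself.
- tag_mid (a point): Centre of the loose orange tag, a plate 36 (x) x 130 (y) x 4 mm, 65 g; z up, stud 45 mm towards -y. It starts level, underside 45 mm above the bench, on the pliers' lower jaw, stud under the raised jaw (25 mm above the cap, 30 mm wide), its +y end overhanging: beyond 20 mm from the centre only bench below. Grip across the width at +40 mm; draw out 60 mm along +y before lifting.
- tray_in (a point): Centre of the inner floor, 4 mm above the bench, of the blue open tray: 170 (x) x 180 (y) x 30 mm outside, walls 4 mm, fixed. Axes along its sides.
- red_arm (a joint): Opening of the red-handled pliers, a bystander of the same make as the yellow ones; 0 rad = fully open, to be left so.
- redtag_mid (a point): Centre of the green tag in the red-handled pliers, a bystander of the same size and lie as the orange tag in its own pliers; to be left where it is.
Not all that is in view belongs to the job. Of the things that look like the part that bears tag_stud, the smaller one is meant.

How it is judged:
By the outcome, as a careful person would: the job done as asked, in the order asked, and still so for the second after the job is handed in, with the robot touching nothing.
It also fails if it takes over 58 s, if anything falls off the work surface, if the arm or the gripper's body presses on something with over 40 N, if the wrist force passes 120 N, or if a joint passes its speed limit or range.

### The arm

A 6-joint arm with a two-finger parallel gripper is mounted at the origin on the work surface. World frame = base frame: x ahead of the robot, y to its left, z up, the work surface at z = 0. Lengths are in m, angles in rad, forces in N, time in s.
With the tool pointing down it reaches from about 0.3 to 0.775 m from the base axis. Payload 14.6 kg.
Tool frame: the origin (TCP) lies at the very end of the fingers, on their centre line; the grasp point (between the pads) lies 19 mm behind it; z points along the fingers, x is the direction in which the jaws open and shut, and the axes are right-handed (so a half turn about z gives the same grasp; the last joint's range is limited). The gripper opens to 94 mm and grips with 3 to 60 N. Pads are 16 mm wide; open, the fingers measure 119 mm over their backs; the gripper's body (75 mm by 177 mm) begins 78 mm behind the grasp point.
Start: joints at [-1.365, 0.3, 1.521, -0, 1.321, -0.067], TCP at [0.148, -0.53, 0.205] pointing down, gripper open.
Joint ranges: [-3.03, 3.03], [-0.79, 2.21], [0.23, 2.52], [-1.04, 4.18], [0, 3.07], [-2.55, 2.55]. Speed limits (rad/s): [2.22, 2.22, 2.57, 3.14, 3.14, 3.14].

### API

Orientations are given as [roll, pitch, yaw] about the fixed x, y, z axes, in that order (R = Rz(yaw) Ry(pitch) Rx(roll)).
In Python, from station import ctrl gives the robot as it stands.
- The arm moves only by the shell command python3 -m inch 'ROWS' [FORCE]. ROWS is JSON, one flat list of numbers, 7 for each row, row after row: the shift along the tool's x, y, z in cm, then the turn, a rotation vector about the tool's x, y, z in rad, then the opening, from 0 (shut) to 1 (fully open). In form: [tx, ty, tz, wx, wy, wz, claw, tx, ty, tz, wx, wy, wz, claw, ...]. A call has 1 to 20 rows; each row shifts and turns the commanded pose from where the row before left it, along the tool's axes as they then stand; what a row does not reach is not made up. A row lasts 1/8 s, in which the tool goes at most 62.5 mm and 10.7 degrees, less where a joint would pass 70% of its speed; a pose out of reach is approached as far as the arm can. A call is refused whole if a number of a shift passes 6.25 or a number of a turn 0.188, either way. A call with a gripper value outside its range is refused whole. The fingers move at their own pace and stop on an object; FORCE is the grip in N (left out, the last holds). Time passes only in rows, so rows that do not move let the fingers close. It gives the time, the measured TCP pose, the force and the opening at its end, in the units of the state.
- ctrl.get_obs(): the state, without advancing time (a new reading comes with each control period).
- ctrl.camera(name): name is "scene" or "top" or "wrist"; returns (picture, depth): 480x640x3 uint8, red, green, blue; 480x640 float32, m along the optical axis (not along the pixel's ray), 0 where there is no reading.
- ctrl.camera_params(name): a dict with "vertical_fov" (degrees; the focal length in pixels is half the picture's height over the tangent of half this angle, whatever the lens; pixels are square), "cx", "cy" (the principal point, pixels), "camera_from_world" (4x4, takes a point from world to camera coordinates); the wrist camera has in their place "mount" (4x4, takes a point from camera to tool coordinates, whose origin is the TCP and whose axes are the tool frame's). Camera axes: x right, y down, z forward; pixel columns grow to the right and rows downward; lengths in m; the calibration is good to about 2 mm. A picture is of the moment at which its call begins: read the wrist's pose just before it. camera_params takes no time and is no camera call.
- ctrl.hand_in(): hands the job in, once; it reports no verdict.
Trained networks look in the newest picture that a camera, given by its name, has taken for a name from the list of things; names that differ only in an ending like _2 or _b are one class to them, and where a whole thing is asked for, a point or a joint stands for the part that bears it (a point fixed in the world has none). Each returns a list of dicts, best first, with "score" (0 to 1); they miss things now and then, are a little off and sometimes report something else, mostly with a low value. They report only what shows in the picture. A call takes as long as a camera call. They do not tell look-alikes from the thing itself.
- ctrl.spot_in(camera, label): "bbox" ([centre column, centre row, width, height] in pixels, round what is visible of it).
- ctrl.place_of(camera, label): "centre" ([column, row] in pixels: a listed point, or the origin of a listed thing).
The state is a dict: "time_s": time; "qpos": joint angles; "joint_vel": joint speeds; "tau": joint torques, N m; "ee_pos": TCP position; "eef_rot": TCP orientation; "force": force on the tool from outside, world axes, zero at the start; "moment": the same for the moment, N m; "grip_width": finger opening in m.
Only numpy, scipy, OpenCV 4.12 (cv2) and the standard library are available. Lean on these libraries where they do the work, as an engineer would, in place of code of your own. Each camera call takes 0.05 s, during which the arm holds its last target. There are 200 camera calls.

## Working session

There is one attempt and no reset: what is moved stays moved. The work goes in short steps, Python scripts to look and compute and a shell command to move; the robot and the scene stay as the last step left them, time stands still between calls to the robot, and variables do not carry over. Pictures are saved under pics/ and viewed, about 8 in all and at most 12, crops included, and the job is handed in when it is done.

```bash
mkdir -p pics; ls
python3 - <<'E'
from station import ctrl
import cv2,numpy as np
for c in ("scene","top"):
    p,d=ctrl.camera(c); cv2.imwrite(f"pics/{c}0.png",p[:,:,::-1]); np.save(f"pics/{c}0.npy",d)
    print(c,{k:(np.round(v,3).tolist()) for k,v in ctrl.camera_params(c).items()})
    for l in ("yellow_handle","tag_mid","tray_in","tag_stud"):
        print(l,[(np.round(r["centre"]).tolist(),round(r["score"],2)) for r in ctrl.place_of(c,l)])
print(ctrl.get_obs()); print(ctrl.camera_params("wrist"))
E
```

```text
pics
scene {'vertical_fov': 50.995, 'cx': 316.803, 'cy': 235.738, 'camera_from_world': [[-0.421, 0.907, -0.016, 0.219], [0.749, 0.338, -0.569, -0.289], [-0.511, -0.251, -0.822, 1.309], [0.0, 0.0, 0.0, 1.0]]}
yellow_handle [([291.0, 238.0], 0.74)]
tag_mid [([377.0, 234.0], 0.95), ([300.0, 296.0], 0.78)]
tray_in [([421.0, 357.0], 0.68)]Traceback (most recent call last):
  File "<stdin>", line 7, in <module>
ValueError: it knows: redtag_mid, tag_mid, tray_in, yellow_handle
```

Run:
```python
from station import ctrl
import cv2,numpy as np
for c in ("top",):
    p,d=ctrl.camera(c); cv2.imwrite(f"pics/{c}0.png",p[:,:,::-1]); np.save(f"pics/{c}0.npy",d)
    print(c,{k:(np.round(v,3).tolist()) for k,v in ctrl.camera_params(c).items()})
    for l in ("yellow_handle","tag_mid","tray_in","redtag_mid"):
        print(l,[(np.round(r["centre"]).tolist(),round(r["score"],2)) for r in ctrl.place_of(c,l)])
for k,v in ctrl.get_obs().items(): print(k,np.round(v,3))
print(ctrl.camera_params("wrist"))
```

```text
top {'vertical_fov': 51.46, 'cx': 323.193, 'cy': 237.679, 'camera_from_world': [[0.013, -1.0, 0.02, -0.03], [-0.984, -0.016, -0.175, 0.502], [0.175, -0.017, -0.984, 0.974], [0.0, 0.0, 0.0, 1.0]]}
yellow_handle []
tag_mid [([316.0, 200.0], 0.97), ([280.0, 315.0], 0.92)]
tray_in [([200.0, 198.0], 0.68)]
redtag_mid [([458.0, 229.0], 0.73)]
time_s 0.45
qpos [-1.365  0.3    1.521  0.     1.321 -0.067]
joint_vel [ 0.001 -0.001 -0.001  0.     0.001 -0.001]
tau [-1.0000e-03 -5.3127e+01 -3.5268e+01  7.1000e-02  2.2000e-02 -0.0000e+00]
ee_pos [ 0.148 -0.53   0.205]
eef_rot [-3.142  0.    -1.298]
force [ 0.309  0.248 -0.206]
moment [ 0.022 -0.005  0.056]
grip_width 0.094
{'vertical_fov': 64.65453940960644, 'cx': 316.7137632148406, 'cy': 240.5892685776782, 'mount': array([[ 9.99999444e-01,  3.52803817e-04,  9.94150720e-04,
        -6.00112387e-04],
       [-5.97456090e-04,  9.66113471e-01,  2.58117035e-01,
        -7.53339800e-02],
       [-8.69397728e-04, -2.58117486e-01,  9.66113144e-01,
        -1.79490174e-01],
       [ 0.00000000e+00,  0.00000000e+00,  0.00000000e+00,
         1.00000000e+00]])}
```

View pics/scene0.png

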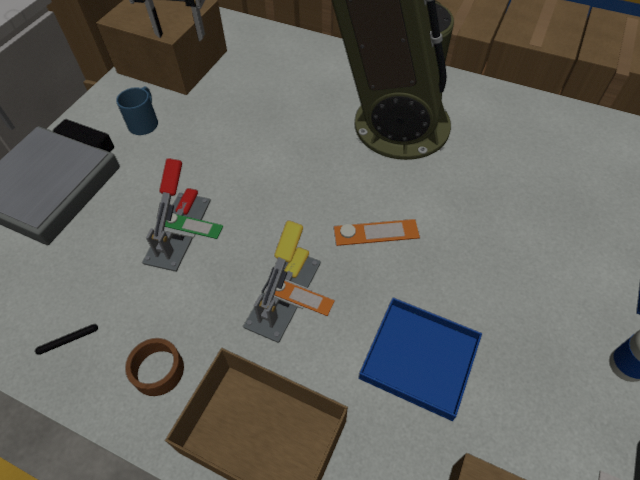

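View pics/top0.png

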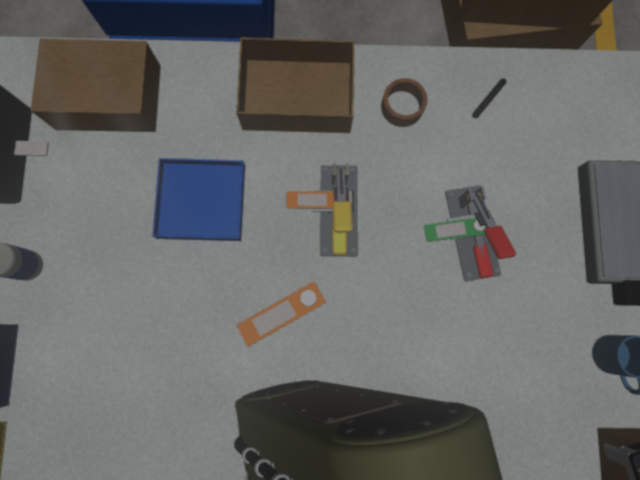

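The scene picture shows yellow pliers at (285,280) and red pliers at (175,215). There are two orange tags:
- **In the yellow jaws:** scene (305,297), top (312,200).
- **Lying on the bench:** scene (377,232), top (281,314). It is larger.

The smaller one, in the yellow jaws, fits the description. I'll confirm this in a crop and measure it.

```bash
cat > h.py <<'E'
import numpy as np,cv2
from station import ctrl
from scipy.spatial.transform import Rotation as R
def cloud(c,d,T=None):
    P=ctrl.camera_params(c); f=240/np.tan(np.radians(P["vertical_fov"]/2))
    v,u=np.mgrid[:480,:640]; X=np.stack([(u-P["cx"])/f*d,(v-P["cy"])/f*d,d],-1)
    if c=="wrist":
        M=T@P["mount"]
    else: M=np.linalg.inv(P["camera_from_world"])
    return X@M[:3,:3].T+M[:3,3]
def tool():
    o=ctrl.get_obs(); T=np.eye(4); T[:3,:3]=R.from_euler("xyz",o["eef_rot"]).as_matrix(); T[:3,3]=o["ee_pos"]; return T
def mask(p,lo,hi):
    return cv2.inRange(cv2.cvtColor(p,cv2.COLOR_RGB2HSV),lo,hi)>0
YEL=((23,130,90),(33,255,255)); ORG=((8,150,120),(20,255,255)); BLU=((105,130,40),(125,255,255))
def desc(n,X):
    q=np.median(X,0); a=X[:,:2]-X[:,:2].mean(0); w,V=np.linalg.eigh(a.T@a); ax=V[:,1]
    r=cv2.minAreaRect((X[:,:2]*1000).astype(np.float32))
    print(n,len(X),"med",q.round(4),"min",X.min(0).round(3),"max",X.max(0).round(3),"axis",np.degrees(np.arctan2(ax[1],ax[0])).round(1),"rect mm",np.round(r[0]),np.round(r[1]),round(r[2],1))
E
python3 - <<'E'
from h import *
for c,b in (("top",(270,140,110,130)),("scene",(230,200,120,150))):
    p=cv2.imread(f"pics/{c}0.png")[:,:,::-1].copy(); d=np.load(f"pics/{c}0.npy"); X=cloud(c,d)
    x,y,w,h=b; S=np.zeros((480,640),bool); S[y:y+h,x:x+w]=1; S&=d>0
    m=mask(p,*YEL)&S; desc(c+" yel",X[m]); desc(" upper",X[m&(X[...,2]>.09)])
    desc(c+" org",X[mask(p,*ORG)&S&(X[...,2]<.07)&(X[...,2]>.03)])
    t=mask(p,*BLU)&(X[...,2]>-.01)&(X[...,2]<.05)&(X[...,0]>.2)&(X[...,0]<.75)&(abs(X[...,1]-.2)<.25); desc(c+" tray",X[t]); 
a=cv2.imread("pics/top0.png")[140:270,260:380]; b=cv2.imread("pics/scene0.png")[210:340,240:360]
cv2.imwrite("pics/crop.png",cv2.resize(np.hstack([a,b]),None,fx=3.3,fy=3.3,interpolation=cv2.INTER_CUBIC))
E
```

```text
top yel 689 med [ 0.5107 -0.0555  0.1353] min [ 0.473 -0.071  0.031] max [ 0.558 -0.04   0.163] axis -179.1 rect mm [515. -55.] [85. 31.] 0.4
 upper 450 med [ 0.524  -0.0553  0.1465] min [ 0.496 -0.071  0.124] max [ 0.558 -0.04   0.163] axis -180.0 rect mm [527. -55.] [62. 31.] 0.4
top org 64 med [ 0.5834 -0.0335  0.0493] min [ 0.567 -0.04   0.044] max [0.596 0.049 0.053] axis 87.3 rect mm [584.   5.] [90. 29.] 87.1
top tray 5857 med [0.586  0.2408 0.0038] min [ 0.502  0.151 -0.003] max [0.67  0.327 0.035] axis 88.6 rect mm [586. 239.] [176. 168.] 89.4
scene yel 1007 med [ 0.5213 -0.0519  0.1311] min [ 0.471 -0.07   0.028] max [ 0.559 -0.036  0.161] axis -179.0 rect mm [515. -53.] [88. 33.] 0.5
 upper 662 med [ 0.5299 -0.0518  0.1415] min [ 0.496 -0.07   0.118] max [ 0.559 -0.036  0.161] axis -178.7 rect mm [528. -53.] [64. 33.] 0.5
scene org 444 med [0.5838 0.0096 0.049 ] min [ 0.563 -0.055  0.044] max [0.6   0.057 0.053] axis 92.3 rect mm [581.   1.] [ 36. 112.] 1.1
scene tray 9042 med [0.5859 0.2462 0.0047] min [ 0.499  0.153 -0.003] max [0.672 0.332 0.035] axis 57.5 rect mm [586. 243.] [179. 171.] 89.3
```

View pics/crop.png

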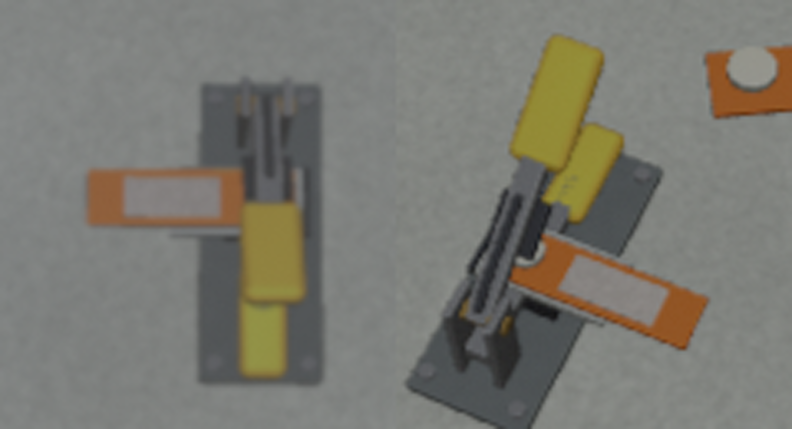

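The crop shows the small orange tag in the yellow jaws, with its stud under the jaw. The larger tag with the exposed stud, at the right edge, is the decoy. The pliers' axes line up with the world axes. Handle point is about (0.523,-0.053,0.146), tag centre about (0.582,-0.012), and tray about (0.586,0.241). I'll move over the handle with the fingers shut.

```bash
python3 -m inch '[-3,-4.06,-0.3,0,0,0,0, -3,-4.06,-0.3,0,0,0,0, -3,-4.06,-0.3,0,0,0,0, -3,-4.06,-0.3,0,0,0,0, -3,-4.06,-0.3,0,0,0,0, -3,-4.06,-0.3,0,0,0,0, -3,-4.06,-0.3,0,0,0,0, -3,-4.06,-0.3,0,0,0,0, -3,-4.06,-0.3,0,0,0,0, -3,-4.06,-0.3,0,0,0,0, -3,-4.06,-0.3,0,0,0,0, -3,-4.06,-0.3,0,0,0,0]'; python3 -m inch '[0,0,0,0,0,-0.18,0, 0,0,0,0,0,-0.18,0, 0,0,0,0,0,-0.18,0, 0,0,0,0,0,-0.18,0, 0,0,0,0,0,-0.18,0, 0,0,0,0,0,-0.18,0, 0,0,0,0,0,-0.18,0, 0,0,0,0,0,0,0, 0,0,0,0,0,0,0]'
```

```text
time_s: 1.95
ee_pos: [0.5212, -0.0502, 0.2417]
eef_rot: [-3.141, -0.0, -1.298]
force: [0.2, 0.2, 1.0]
grip_width: 0.0001
time_s: 3.08
ee_pos: [0.5204, -0.0517, 0.2415]
eef_rot: [3.142, -0.0, -0.042]
force: [0.4, 0.1, 1.1]
grip_width: 0.0006
```

Run:
```python
from h import *
T=tool(); p,d=ctrl.camera("wrist"); cv2.imwrite("pics/w1.png",p[:,:,::-1]); X=cloud("wrist",d,T); S=d>0
desc("yel up",X[mask(p,*YEL)&S&(X[...,2]>.1)])
m=mask(p,*ORG)&S&(X[...,2]<.06)&(X[...,2]>.035)&(X[...,0]>.5); desc("org",X[m])
```

```text
yel up 3223 med [ 0.5256 -0.0534  0.1451] min [ 0.496 -0.071  0.121] max [ 0.56  -0.036  0.161] axis 179.6 rect mm [528. -54.] [64. 34.] 0.1
org 2159 med [0.5798 0.0175 0.0493] min [ 0.563 -0.06   0.047] max [0.599 0.056 0.056] axis 89.4 rect mm [581.  -2.] [ 35. 115.] 0.6
```

View pics/w1.png

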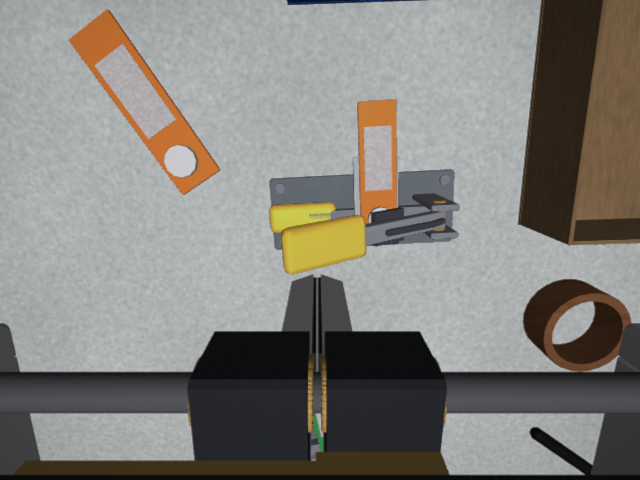

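The wrist view agrees: handle y is -0.0535, tag centre is (0.581,-0.010). Next, descend and press.

```bash
python3 -m inch '[0,0.18,2.0,0,0,-0.04,0, 0,0,2.5,0,0,0,0, 0,0,2.5,0,0,0,0, 0,0,1.2,0,0,0,0, -0.1,0,0.8,0,0,0,0, -0.1,0,0.8,0,0,0,0, -0.1,0,0.8,0,0,0,0, -0.1,0,0.8,0,0,0,0, -0.1,0,0.8,0,0,0,0, -0.1,0,0.8,0,0,0,0, -0.1,0,0.8,0,0,0,0, -0.1,0,0.8,0,0,0,0, -0.1,0,0.6,0,0,0,0, 0,0,0.5,0,0,0,0, 0,0,0.4,0,0,0,0]'
```

```text
time_s: 5.0
ee_pos: [0.5112, -0.0535, 0.0801]
eef_rot: [-3.142, 0.0, 0.002]
force: [-2.2, -0.5, 2.7]
grip_width: 0.0003
```

```bash
python3 -m inch '[0,0,0.25,0,0,0,0, 0,0,0.25,0,0,0,0, 0,0,0,0,0,0,0]';python3 -m inch '[0,0,0.2,0,0,0,0, 0,0,0.1,0,0,0,0, 0,0,0,0,0,0,0]'; python3 -m inch '[0,0,0.15,0,0,0,0, 0,0,0,0,0,0,0]'
```

```text
time_s: 5.38
ee_pos: [0.5113, -0.0535, 0.0754]
eef_rot: [-3.142, 0.0, 0.002]
force: [-2.5, 0.5, 3.2]
grip_width: 0.0005
time_s: 5.75
ee_pos: [0.5114, -0.0536, 0.0742]
eef_rot: [3.141, -0.001, 0.002]
force: [-13.6, 1.7, 26.5]
grip_width: 0.0007
time_s: 6.0
ee_pos: [0.5115, -0.0536, 0.0736]
eef_rot: [3.141, -0.001, 0.002]
force: [-19.2, 2.3, 38.3]
grip_width: 0.0005
```

The end stop is reached: force rose sharply at z = 0.074. Next: release upward, move over the tag, and look at the stud.

```bash
python3 -m inch '[0,0,-0.5,0,0,0,0, 0,0,-1.2,0,0,0,0, 0,0,-1.5,0,0,0,0, 0,0,-2,0,0,0,0, 0,0,-2.5,0,0,0,0, 0,0,-3,0,0,0,0, 0,0,-3,0,0,0,0, 1.5,-2,-2,0,0,0,0.5, 1.5,-2,0,0,0,0,1, 1.5,-2,0,0,0,0,1, 1.5,-1.4,0,0,0,0,1, 1,-1,0,0,0,0,1, 0,0,0,0,0,0,1, 0,0,0,0,0,0,1]' 30
python3 - <<'E'
from h import *
T=tool(); p,d=ctrl.camera("wrist"); cv2.imwrite("pics/w2.png",p[:,:,::-1]); X=cloud("wrist",d,T); S=d>0
desc("yel up",X[mask(p,*YEL)&S&(X[...,2]>.1)])
m=mask(p,*ORG)&S&(X[...,2]<.06)&(X[...,2]>.035)&(X[...,0]>.5); desc("org",X[m])
w=mask(p,(0,0,150),(180,60,255))&S&(X[...,2]>.046)&(X[...,2]<.065)&(abs(X[...,0]-.581)<.02)&(X[...,1]<-.03);desc("cap",X[w]); print(np.percentile(X[w][:,2],[5,50,95]))
s,dd=ctrl.camera("scene"); cv2.imwrite("pics/s2.png",cv2.resize(s[220:340,230:350,::-1],None,fx=5,fy=5,interpolation=cv2.INTER_CUBIC)); X=cloud("scene",dd)
w=mask(s,(0,0,150),(180,60,255))&(dd>0)&(X[...,2]>.046)&(X[...,2]<.065)&(abs(X[...,0]-.581)<.02)&(abs(X[...,1]+.05)<.02);desc("scenecap",X[w])
E
```

```text
time_s: 7.75
ee_pos: [0.5808, 0.0302, 0.228]
eef_rot: [3.142, 0.0, 0.002]
force: [0.8, -1.3, -0.5]
grip_width: 0.0668
yel up 2034 med [ 0.5374 -0.0541  0.1381] min [ 0.513 -0.071  0.121] max [0.56  0.041 0.251] axis -159.3 rect mm [547. -19.] [112.  47.] 77.7
org 1947 med [0.5805 0.0154 0.0493] min [ 0.564 -0.062  0.047] max [0.599 0.056 0.052] axis 89.8 rect mm [582.  -3.] [ 35. 118.] 1.1
cap 234 med [ 0.5796 -0.0489  0.055 ] min [ 0.561 -0.076  0.046] max [ 0.601 -0.031  0.057] axis -158.2 rect mm [581. -54.] [40. 43.] 1.8
[0.04618883 0.05502379 0.05630286]
scenecap 18 med [ 0.5859 -0.0456  0.0548] min [ 0.574 -0.054  0.053] max [ 0.59  -0.043  0.058] axis 154.0 rect mm [584. -46.] [ 9. 17.] 58.0
```

View pics/w2.png

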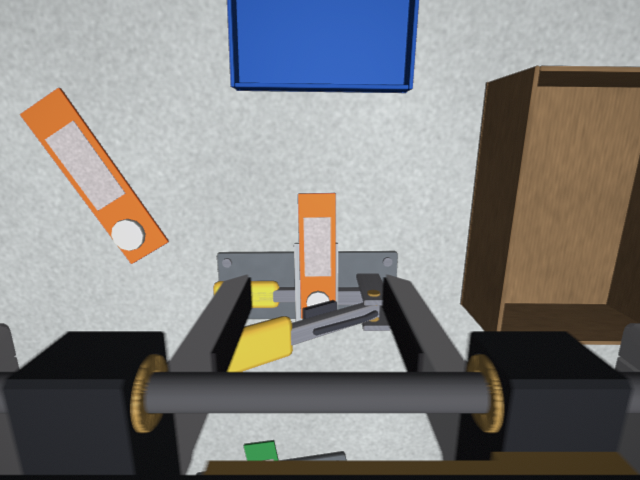

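The cap top is at z = 0.055 (plate 0.049 + 6 mm), so the stud is home, and the lever has sprung open. The tag hasn't moved. Now I'll grip it.

```bash
python3 -m inch '[0,0,4,0,0,0,1, 0,0,4,0,0,0,1, 0,0,4,0,0,0,1, 0,0,4,0,0,0,1, 0,0,2.5,0,0,0,1, 0,0,1.5,0,0,0,1, 0,0,0,0,0,0,1, 0,0,0,0,0,0,0.4, 0,0,0,0,0,0,0, 0,0,0,0,0,0,0, 0,0,0,0,0,0,0, 0,0,0,0,0,0,0, 0,0,0,0,0,0,0]' 25
```

```text
time_s: 9.48
ee_pos: [0.5811, 0.0306, 0.028]
eef_rot: [-3.142, 0.0, 0.002]
force: [0.1, 0.1, 0.4]
grip_width: 0.0379
```

```bash
python3 -m inch '[0,0,0,0,0,0,0, 0,0,0,0,0,0,0]' 25; python3 -m inch '[0,-0.5,0,0,0,0,0, 0,-0.8,0,0,0,0,0, 0,-0.8,0,0,0,0,0, 0,-0.8,0,0,0,0,0, 0,-0.8,0,0,0,0,0, 0,-0.8,0,0,0,0,0, 0,-0.8,0,0,0,0,0, 0,-0.8,0,0,0,0,0, 0,-0.8,0,0,0,0,0, 0,-0.8,0,0,0,0,0, 0,-0.4,0,0,0,0,0]'
python3 - <<'E'
from h import *
T=tool(); p,d=ctrl.camera("wrist"); X=cloud("wrist",d,T)
desc("org",X[mask(p,*ORG)&(d>0)&(X[...,2]<.1)&(X[...,2]>.02)&(X[...,0]>.54)])
p,d=ctrl.camera("scene"); X=cloud("scene",d); cv2.imwrite("pics/s3.png",cv2.resize(p[190:430,220:500,::-1],None,fx=2.5,fy=2.5))
desc("org s",X[mask(p,*ORG)&(d>0)&(X[...,2]<.1)&(X[...,2]>.02)&(X[...,0]>.54)&(X[...,0]<.62)])
E
```

```text
time_s: 9.72
ee_pos: [0.5811, 0.0306, 0.028]
eef_rot: [-3.142, -0.0, 0.002]
force: [-0.1, -0.3, -0.1]
grip_width: 0.0356
time_s: 11.1
ee_pos: [0.5809, 0.1122, 0.0279]
eef_rot: [-3.142, 0.0, 0.002]
force: [0.3, 0.3, -0.7]
grip_width: 0.0352
org 7595 med [0.5816 0.1158 0.049 ] min [0.563 0.027 0.047] max [0.6   0.139 0.054] axis 90.5 rect mm [581.  83.] [ 36. 111.] 0.5
org s 279 med [0.5855 0.041  0.0481] min [0.563 0.01  0.043] max [0.6   0.138 0.053] axis 88.0 rect mm [582.  74.] [129.  37.] 88.8
```

View pics/s3.png

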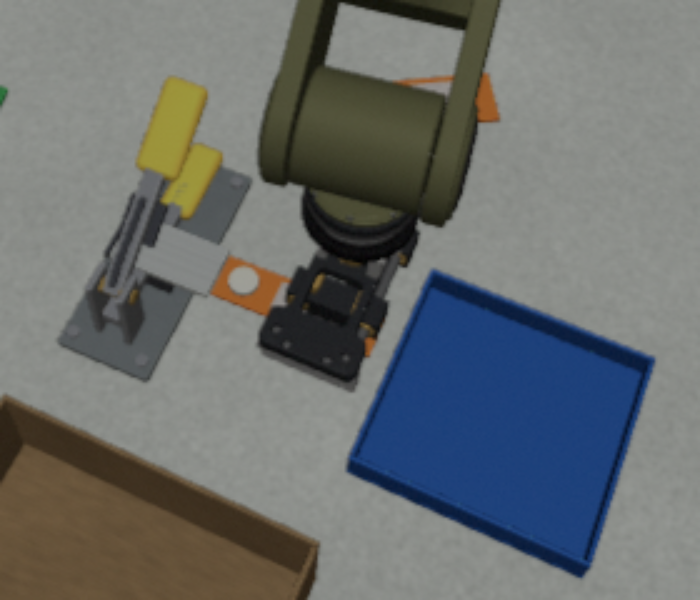

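The tag is clear of the jaw and level in the grip. I'll lift it, carry it over the tray, and check that it stays level.

```bash
python3 -m inch '[0,-0.6,0,0,0,0,0, 0,-0.6,-0.5,0,0,0,0, 0,-1,-1,0,0,0,0, 0,-1,-1.5,0,0,0,0, 0,-1,-1.5,0,0,0,0, 0,-1.6,-0.5,0,0,0,0, 0.1,-1.6,0,0,0,0,0, 0.1,-1.6,0,0,0,0,0, 0.1,-1.6,0,0,0,0,0, 0.1,-1.6,0,0,0,0,0, 0.1,-1.6,0,0,0,0,0, 0,-1.6,0,0,0,0,0, 0,-1.0,0,0,0,0,0, 0,-0.6,0,0,0,0,0, 0,0,0,0,0,0,0, 0,0,0,0,0,0,0]'
python3 - <<'E'
from h import *
for c in ("wrist","scene","top"):
    T=tool(); p,d=ctrl.camera(c); X=cloud(c,d,T); m=mask(p,*ORG)&(d>0)&(X[...,2]<.15)&(X[...,2]>.02)&(X[...,0]>.54)&(X[...,0]<.64)&(X[...,1]>.12)
    if m.sum()<10: print(c,m.sum()); continue
    desc(c,X[m]); print("dz/dy",np.polyfit(X[m][:,1],X[m][:,2],1))
    t=mask(p,*BLU)&(d>0)&(X[...,2]>.024)&(X[...,2]<.04)&(X[...,0]>.45)&(X[...,0]<.72)&(abs(X[...,1]-.24)<.12)
    if t.sum()>10: desc(" rim",X[t])
E
```

```text
time_s: 13.2
ee_pos: [0.5857, 0.2812, 0.078]
eef_rot: [3.141, 0.0, 0.002]
force: [-0.6, -0.3, -0.8]
grip_width: 0.0354
wrist 7606 med [0.5863 0.2848 0.0991] min [0.568 0.196 0.089] max [0.605 0.308 0.103] axis 90.5 rect mm [587. 252.] [ 37. 111.] 0.0
dz/dy [0.01079339 0.09624259]
 rim 5058 med [0.5897 0.3134 0.0297] min [0.502 0.153 0.024] max [0.672 0.333 0.032] axis 179.5 rect mm [587. 242.] [179. 170.] 89.5
scene 383 med [0.5912 0.2116 0.0983] min [0.568 0.179 0.094] max [0.605 0.25  0.103] axis 89.2 rect mm [586. 214.] [37. 71.] 1.1
dz/dy [0.00966279 0.09634039]
 rim 691 med [0.6583 0.2275 0.0294] min [0.5   0.153 0.024] max [0.672 0.332 0.036] axis -141.9 rect mm [586. 243.] [179. 171.] 89.4
top 91 med [0.5837 0.2145 0.0976] min [0.571 0.18  0.094] max [0.601 0.22  0.102] axis 173.9 rect mm [586. 200.] [30. 40.] 0.5
dz/dy [-0.01311892  0.10035001]
 rim 201 med [0.5183 0.154  0.0293] min [0.501 0.15  0.024] max [0.662 0.247 0.034] axis 156.4 rect mm [563. 165.] [ 80. 185.] 59.0
```

It is level and centred over the tray. Next: lower, release, and retreat.

```bash
python3 -m inch '[0,-0.1,1.5,0,0,0,0, 0,0,1.5,0,0,0,0, 0,0,1.5,0,0,0,0, 0,0,1.2,0,0,0,0, 0,0,0.8,0,0,0,0, 0,0,0.5,0,0,0,0, 0,0,0,0,0,0,0, 0,0,0,0,0,0,0.7, 0,0,0,0,0,0,0.7, 0,0,0,0,0,0,0.7, 0,0,0,0,0,0,0.7, 0,0,0,0,0,0,0.7]'; python3 -m inch '[0,0,-1,0,0,0,0.7, 0,0,-2,0,0,0,0.7, 0,0,-3,0,0,0,0.7, 0,0,-4,0,0,0,0.7, 0,0,-4,0,0,0,0.7, 0,-3,-4,0,0,0,0.7, 0,-4,0,0,0,0,0.7, 0,-4,0,0,0,0,0.7, 0,0,0,0,0,0,0.7, 0,0,0,0,0,0,0.7]'
python3 - <<'E'
from h import *
T=tool(); p,d=ctrl.camera("wrist"); X=cloud("wrist",d,T); cv2.imwrite("pics/w4.png",p[:,:,::-1])
m=mask(p,*ORG)&(d>0)&(X[...,2]<.05)&(abs(X[...,0]-.587)<.09)&(abs(X[...,1]-.24)<.09); desc("tag",X[m])
p,d=ctrl.camera("scene"); cv2.imwrite("pics/s4.png",p[:,:,::-1]); X=cloud("scene",d)
m=mask(p,*ORG)&(d>0)&(X[...,2]<.05)&(abs(X[...,0]-.587)<.09)&(abs(X[...,1]-.24)<.09); desc("tag s",X[m])
w=mask(p,(0,0,150),(180,60,255))&(d>0)&(abs(X[...,0]-.587)<.013)&(abs(X[...,1]-.197)<.015); desc("cap",X[w])
m=mask(p,*YEL)&(d>0)&(X[...,2]>.09)&(abs(X[...,0]-.53)<.06)&(abs(X[...,1]+.05)<.05); desc("handle",X[m])
E
```

```text
time_s: 14.85
ee_pos: [0.5857, 0.2826, 0.008]
eef_rot: [-3.142, -0.0, 0.002]
force: [0.1, -0.7, -0.5]
grip_width: 0.0656
time_s: 16.1
ee_pos: [0.5855, 0.3922, 0.1889]
eef_rot: [-3.141, -0.001, 0.002]
force: [-0.7, -0.5, -0.2]
grip_width: 0.0658
tag 1062 med [0.5865 0.291  0.0083] min [0.569 0.225 0.006] max [0.604 0.309 0.011] axis 89.8 rect mm [586. 267.] [35. 84.] 0.4
tag s 592 med [0.5883 0.2381 0.0082] min [0.566 0.181 0.003] max [0.604 0.308 0.013] axis 90.9 rect mm [585. 244.] [ 37. 128.] 0.8
cap 16 med [0.5835 0.1996 0.0141] min [0.578 0.193 0.012] max [0.594 0.207 0.018] axis -154.0 rect mm [586. 200.] [16. 13.] 14.7
handle 661 med [ 0.5295 -0.0519  0.1412] min [ 0.496 -0.07   0.117] max [ 0.56  -0.036  0.161] axis -179.1 rect mm [528. -53.] [64. 33.] 0.1
```

View pics/s4.png

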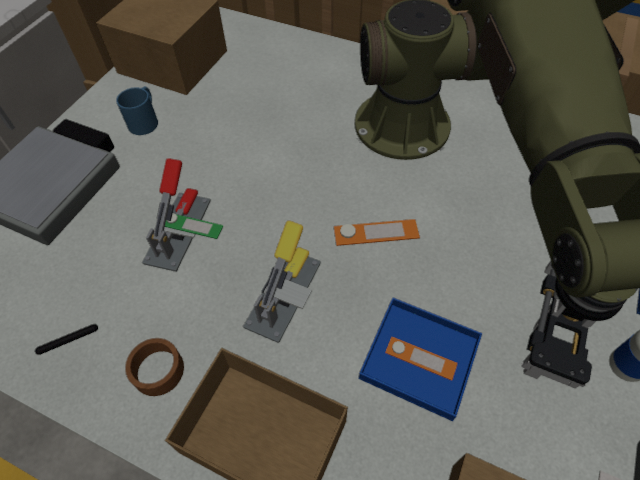

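The tag lies flat in the tray at (420,357), stud up, with the cap top at 0.014 (home). The handle is open again, and the red pliers and green tag are unchanged. The gripper is clear of everything.

```bash
python3 -c "
from station import ctrl
print(ctrl.hand_in())"
```

```text
the job is handed in; nothing more can be done
None
```

The job is done and handed in, at about 16 s on the robot's clock out of 58 s allowed. I pressed the yellow handle to its end stop, let it spring open, then drew the small orange tag out sideways. I released it about 2 cm above the blue tray's floor.

- **Stud:** after the press, the cap top was 6 mm above the plate, which is the cap's own thickness, so it is home. In the tray it also reads about 6 mm above the plate.
- **Tag:** it lies flat, stud up, within a few millimetres of the tray's centre and lined up with its sides.
- **Pliers:** the yellow handle is back at its starting height. The red pliers, the green tag and the larger orange tag look unchanged in the last picture.
- **Forces:** the highest reading was 38 N upwards (about 43 N in all) at the wrist. This was fingertip contact with the handle at the end stop, well under the 120 N wrist limit. The 40 N limit is on pressing with the arm or gripper body.

No check failed or disagreed. The stud position comes from camera depth, because the joint value itself cannot be read.

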